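# Find which way the pencil box opens and take out the highlighter

### The job

Get the highlighter out of the closed wooden pencil box and lay it flat in the grey pen tray. The box's lid runs in grooves and comes out at one end only; nothing outside shows which end, so feel for it, slide the lid right out and leave it lying flat on the desk. Do not shove the mouse, the stapler or the round tin out of place.

Things in the scene. Friction and masses are not known exactly. Their poses are not given: they have to be found in the camera images.
- pencil_box: Wooden pencil box, 104 (x) x 128 (y) x 46 mm high, fixed to the desk. Origin: centre of the underside. Lid grooves run along its y, open at both ends. Lips overhang the lid's long edges (z 41.5 to 46 mm, 82 mm clear between them). Side walls 6 mm; end walls 5 mm thick, 28 mm high, the lid passes over them.
- box_bed (a point): Point in the box on its cork bed, 11 mm above the desk, at the middle, axes as the box's. The bed is 16 mm wide, 100 mm long along y, 6 mm above the inner floor (floor at z 5 mm). Inside, 84 mm clear between the sides (72 mm between the lugs).
- box_groove (a point): Point at the middle of the box, 34 mm up, where the lid plate's underside runs. Hidden below, 45 mm towards each end, is a pair of lugs at the side walls: one pair high, the other low. Sliding towards the high pair, the lid stops hard about 37 mm past centre; past the low pair it goes right out. Which end is which changes from run to run.
- lid: Darker wooden lid, loose, about 0.12 kg: plate 89 (x) x 128 (y) x 6 mm. Origin: centre of the underside, at the foot of 5 mm deep cleats; plate from z 5 to 11 mm. In the box its axes are the box's and its origin is 29 mm up; it starts up to 12 mm off centre along y. 1.5 mm of play in the grooves, little friction (a few N). Free after 128 mm of travel from centre; z 0 when flat on the desk.
- lid_rib (a point): Middle of the top edge of the lid's wooden grip rib, 36 mm above the lid's origin. The rib stands across the lid's middle: 50 mm along the lid's x, 12 mm thick along y, 25 mm high above the plate.
- highlighter: Flat-bodied yellow highlighter pen, 18 (x) x 112 (y) x 15 mm high (its solid body 13 mm high), about 15 g, loose. Origin: centre of its underside; its length is along its y. It starts lying on the cork bed within 3 mm and 0.05 rad of the middle of the box, lengthwise in it.
- pen_tray: Low open pen tray of grey plastic, 76 (x) x 150 (y) x 14 mm high, walls and floor 4 mm thick (inside 68 x 142 mm), fixed to the desk. Origin: centre of the underside; long along its y.
- mouse: Dark computer mouse, 104 x 60 x 38 mm, loose bystander; origin: centre of the underside.
- stapler: Grey-blue stapler, 34 x 136 x 40 mm, loose bystander on the robot's side of the box (not the one far back); origin: centre of the underside.
- tin: Round grey-blue tin, 66 mm across, 33 mm high, loose bystander; origin: centre of the underside.

How it is judged:
By the outcome, as a careful person would: the job done as asked, in the order asked, and still so for the second after the job is handed in, with the robot touching nothing.
It also fails if it takes over 54 s, if anything falls off the work surface, if the arm or the gripper's body presses on something with over 40 N, if the wrist force passes 120 N, or if a joint passes its speed limit or range.

### The arm

A 6-joint arm with a two-finger parallel gripper is mounted at the origin on the work surface; the furniture and walls round the work are solid. World frame = base frame: x ahead of the robot, y to its left, z up, the work surface at z = 0. Lengths are in m, angles in rad, forces in N, time in s.
With the tool pointing down it reaches from about 0.4 to 0.825 m from the base axis. Payload 7 kg.
Tool frame: the origin (TCP) lies midway between the tips of the shut fingers; the grasp point (between the pads) lies 19 mm behind it; z points along the fingers, y is the line along which they close (so a half turn about z gives the same grasp; the last joint's range is limited). The gripper opens to 88 mm and grips with 3 to 60 N. Pads are 19 mm wide; open, the fingers measure 130 mm over their backs; the gripper's body (78 mm by 193 mm) begins 47 mm behind the grasp point.
Start: joints at [1.608, 0.359, 0.012, 0, -1.224, -0.288], TCP at [0.168, 0.654, 0.227] pointing down, gripper open.
Joint ranges: [-3.07, 3.07], [-1.43, 2.12], [-1.02, 1.25], [-3.03, 1.67], [-3.05, -0], [-3.03, 3.03]. Speed limits (rad/s): [2.39, 2.39, 3.01, 3.14, 3.14, 3.14].

### API

Orientations are given as [roll, pitch, yaw] about the fixed x, y, z axes, in that order (R = Rz(yaw) Ry(pitch) Rx(roll)).
In Python, from station import get_state, grab_frame, calibration, job_done, boxes_of, regions_of, spot_point gives the robot as it stands. The module is installed in compiled form; this text tells all that it offers.
- The arm moves only by the tool arm_command, never from a script. Its argument "commands" is a list of rows, each an object of numbers: "tx", "ty", "tz": the shift along the tool's x, y, z each as a share of 25 cm, from -1 to 1; "twist": the turn about the tool's z as a share of 180 degrees, from -1 to 1. A call has exactly 8 rows; each row is the pose to reach, as a shift and turn from the pose commanded when the call began, along the tool's axes at that moment, turning the shorter way round; what a row does not reach only later rows make up. A row lasts 1/12 s, in which the tool goes at most 41.7 mm and 7.16 degrees, less where a joint would pass 70% of its speed; a pose out of reach is approached as far as the arm can. A call with a number of a shift or a turn outside -1 to 1 is refused whole. A call with a gripper value outside its range is refused whole. "claw" is the opening, from 0 (shut) to 1 (fully open), set as the call begins (left out, the last holds). The fingers move at their own pace and stop on an object; "grip_force" is the grip in N (left out, the last holds). Time passes only in rows, so rows that repeat a pose let the fingers close, or fill a call up. It gives the time, the measured TCP pose, the force, the opening and the grip force at its end, in the units of the state.
- get_state(): the state, without advancing time (a new reading comes with each control period).
- grab_frame(name): name is "scene" or "top" or "wrist"; returns the picture (480x640x3 uint8, red, green, blue); there is no depth.
- calibration(name): a dict with "camera_matrix" (3x3 intrinsics, pixels), "extrinsics" (4x4, takes a point from camera to world coordinates). Camera axes: x right, y down, z forward; pixel columns grow to the right and rows downward; lengths in m; the calibration is good to about 2 mm. A picture is of the moment at which its call begins: read the wrist's pose just before it. calibration takes no time and is no camera call; for the wrist camera it gives the pose at the moment of the call.
- job_done(): hands the job in; it is judged then, once.
Trained networks look in the newest picture that a camera, given by its name, has taken for a name from the list of things; names that differ only in an ending like _2 or _b are one class to them, and where a whole thing is asked for, a point or a joint stands for the part that bears it (a point fixed in the world has none). Each returns a list of dicts, best first, with "score" (0 to 1); they miss things now and then, are a little off and sometimes report something else, mostly with a low value. They report only what shows in the picture. A call takes as long as a camera call.
- boxes_of(query, camera): "rect" ([left, top, right, bottom] in pixels, round what is visible of it).
- regions_of(query, camera): "region" (480x640 bool, what is visible of it) and "rect" ([left, top, right, bottom] in pixels, round what is visible of it).
- spot_point(query, camera): "uv" ([column, row] in pixels: a listed point, or the origin of a listed thing).
The state is a dict: "t": time; "q": joint angles; "qd": joint speeds; "joint_efforts": joint torques, N m; "eef_pos": TCP position; "ee_rot": TCP orientation; "force": force on the tool from outside, world axes, zero at the start; "moment": the same for the moment, N m; "width": finger opening in m; "gripper_force": force on a finger pad.
Only numpy, scipy, OpenCV 4.12 (cv2) and the standard library are available. Lean on these libraries where they do the work, as an engineer would, in place of code of your own. Each camera call takes 0.05 s, during which the arm holds its last target. There are 200 camera calls.

## Working session

There is one attempt and no reset: what is moved stays moved. The work goes in short steps, Python scripts to look and compute and a tool call to move; the robot and the scene stay as the last step left them, time stands still between calls to the robot, and variables do not carry over. Pictures are saved under pics/ and viewed, at most 10 in all, crops included, and the job is handed in when it is done.

Besides the shell and the picture viewer there is one more tool, called after "Request:" by a JSON object that holds its "fn" and its "kwargs", one argument or row to a line. arm_command: Moves the arm, as the interface text tells. Shift numbers are shares of 25 cm and turn numbers shares of 180 degrees, none past 1 either way. Its arguments: {"type":"object","properties":{"commands":{"type":"array"},"claw":{"type":"number"},"grip_force":{"type":"number"}},"required":["commands"]}

```bash
mkdir -p pics
cat > h.py <<'E'
import numpy as np, cv2
from station import *
from scipy.spatial.transform import Rotation as R
def ray(uv,cam,z):
    c=calibration(cam);K=np.array(c["camera_matrix"]);T=np.array(c["extrinsics"])
    d=T[:3,:3]@np.linalg.inv(K)@np.array([uv[0],uv[1],1.]);o=T[:3,3]
    return o+d*(z-o[2])/d[2]
def rectmask(reg,cam,z):
    ys,xs=np.nonzero(reg); hull=cv2.convexHull(np.c_[xs,ys].astype(np.int32))[:,0]
    P=np.array([ray(u,cam,z)[:2] for u in hull]); (c,s,a)=cv2.minAreaRect((P*1000).astype(np.float32))
    return np.round(c,1),np.round(s,1),round(a,1)
def save(name,cam): cv2.imwrite(f"pics/{name}.png",cv2.cvtColor(grab_frame(cam),cv2.COLOR_RGB2BGR))
E
python3 - <<'E'
from h import *
s=get_state();print(s["t"],s["eef_pos"],s["ee_rot"],s["width"],s["force"])
save("s0","scene");save("t0","top")
for q,z in [("pencil_box",.046),("lid",.04),("lid_rib",.065),("pen_tray",.014),("mouse",.02),("stapler",.04),("tin",.033)]:
    for f in spot_point(q,"top")[:2]: print(q,"pt",round(f["score"],2),np.round(f["uv"]),np.round(ray(f["uv"],"top",z if q=="lid_rib" else 0.0),3))
    for f in regions_of(q,"top")[:2]: print(q,"rg",round(f["score"],2),f["rect"],rectmask(f["region"],"top",z))
print(calibration("top"))
E
```

```text
0.0 [0.16740631 0.65341081 0.22560426] [ 3.13991004e+00 -1.22684007e-04 -2.50888498e-01] 0.08764453066769029 [ 1.11944635  0.83167427 -0.01792506]
pencil_box rg 0.61 [196.0, 183.0, 287.5, 265.8] (array([ 507. , -145.5]), array([111.9, 127.9]), 22.5)
lid pt 0.76 [239. 226.] [ 0.513 -0.135  0.   ]
lid rg 0.87 [196.7, 189.7, 282.4, 261.6] (array([ 509.6, -139.6]), array([ 84. , 128.9]), 23.0)
lid_rib pt 0.55 [234. 221.] [ 0.511 -0.135  0.065]
pen_tray pt 0.56 [261. 148.] [ 0.659 -0.168  0.   ]
pen_tray rg 0.95 [215.1, 111.9, 304.4, 180.2] (array([ 656.4, -170.9]), array([ 82.3, 153.3]), 22.8)
pen_tray rg 0.7 [197.9, 184.3, 287.8, 270.0] (array([ 512.7, -141.1]), array([114.7, 132.4]), 21.9)
mouse pt 0.59 [359. 315.] [ 0.364 -0.35   0.   ]
mouse rg 0.72 [341.8, 282.0, 379.2, 347.3] (array([ 364.5, -348.4]), array([106.3,  59.1]), 6.1)
stapler pt 0.73 [239. 224.] [ 0.517 -0.135  0.   ]
stapler pt 0.7 [237. 319.] [ 0.352 -0.14   0.   ]
stapler rg 0.57 [191.8, 294.2, 272.3, 350.1] (array([ 349.9, -138.1]), array([ 35. , 135.8]), 30.7)
tin pt 0.97 [401. 265.] [ 0.453 -0.423  0.   ]
tin rg 0.73 [385.1, 247.1, 426.4, 288.3] (array([ 448.5, -422.5]), array([64.7, 68.6]), 1.6)
tin rg 0.73 [195.6, 182.6, 286.7, 267.0] (array([ 509.6, -143. ]), array([114.1, 129.8]), 22.8)
{'camera_matrix': array([[523.64877233,   0.        , 320.1940379 ],
       [  0.        , 523.64877233, 231.51987763],
       [  0.        ,   0.        ,   1.        ]]), 'extrinsics': array([[ 0.02633279, -0.98730552,  0.15663458,  0.3629974 ],
       [-0.99927385, -0.03031411, -0.02308318, -0.25784615],
       [ 0.02753839, -0.155913  , -0.98738684,  0.91661964],
       [ 0.        ,  0.        ,  0.        ,  1.        ]])}
```

View pics/t0.png

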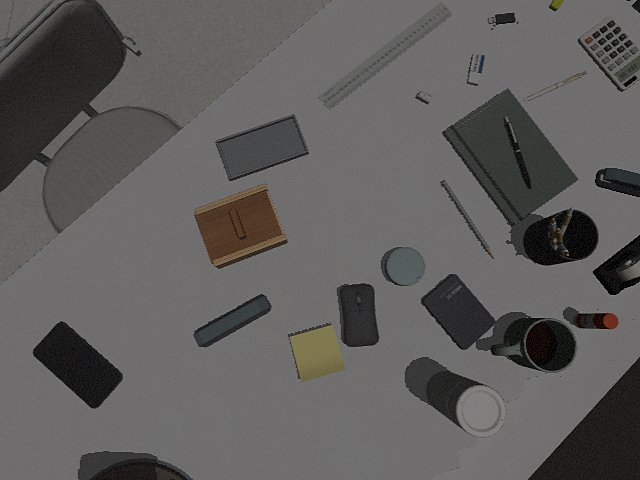

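View pics/s0.png

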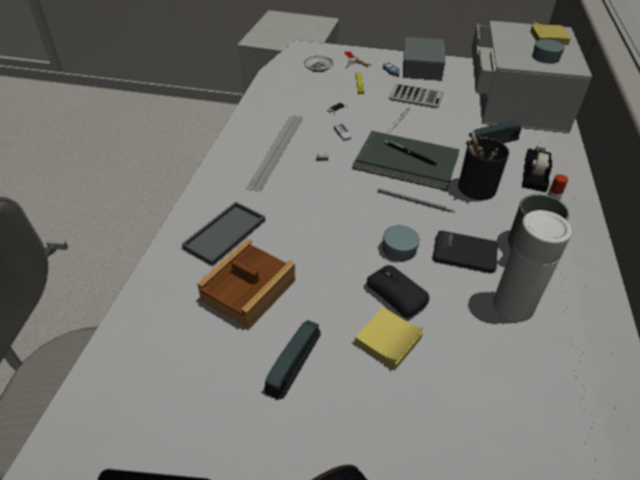

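The top picture shows the box at about (240,225) with its lips running left–right, so the lid slides along a world yaw of about 22.8°. The grey tray is at (262,147), the stapler at (233,321), the mouse at (359,315) and the tin at (404,266). There is clear desk off both ends of the box. The scene picture agrees.

Request:
{"fn": "arm_command", "kwargs": {
  "commands": [
    {"tx":0.97,"ty":0.9,"twist":-0.207},
    {"tx":0.97,"ty":0.9,"twist":-0.207},
    {"tx":0.97,"ty":0.9,"twist":-0.207},
    {"tx":0.97,"ty":0.9,"twist":-0.207},
    {"tx":0.97,"ty":0.9,"twist":-0.207},
    {"tx":0.97,"ty":0.9,"twist":-0.207},
    {"tx":0.97,"ty":0.9,"twist":-0.207},
    {"tx":0.97,"ty":0.9,"twist":-0.207}
  ]
}}

```text
invalid input
```

```bash
cat >> h.py <<'E'
def go(x,y,z,yaw):
    s=get_state(); p=np.array(s["eef_pos"]); Rm=R.from_euler("xyz",s["ee_rot"]).as_matrix()
    d=Rm.T@(np.array([x,y,z])-p)/.25; dy=(yaw-np.degrees(s["ee_rot"][2])+180)%360-180
    print("GO tx %.3f ty %.3f tz %.3f twist %.3f"%(*d,-dy/180),"| t %.2f pos"%s["t"],np.round(p,4),"yaw %.1f"%np.degrees(s["ee_rot"][2]),"F",np.round(s["force"],1),"w %.4f q"%s["width"],np.round(s["q"],2))
E
python3 -c "
from h import *
go(.44,-.04,.22,22.8);go(.511,-.135,.15,22.8)"
```

```text
GO tx 1.745 ty 2.418 tz 0.026 twist -0.207 | t 0.80 pos [0.1675 0.6539 0.2266] yaw -14.4 F [-0.9 -0.3  0.4] w 0.0874 q [ 1.61  0.36  0.01  0.   -1.22 -0.29]
GO tx 2.114 ty 2.716 tz 0.306 twist -0.207 | t 0.80 pos [0.1675 0.6539 0.2266] yaw -14.4 F [-0.9 -0.3  0.4] w 0.0874 q [ 1.61  0.36  0.01  0.   -1.22 -0.29]
```

Request:
{"fn": "arm_command", "kwargs": {
  "commands": [
    {"tx":0.97,"ty":0.9,"tz":0,"twist":-0.207},
    {"tx":0.97,"ty":0.9,"tz":0,"twist":-0.207},
    {"tx":0.97,"ty":0.9,"tz":0,"twist":-0.207},
    {"tx":0.97,"ty":0.9,"tz":0,"twist":-0.207},
    {"tx":0.97,"ty":0.9,"tz":0,"twist":-0.207},
    {"tx":0.97,"ty":0.9,"tz":0,"twist":-0.207},
    {"tx":0.97,"ty":0.9,"tz":0,"twist":-0.207},
    {"tx":0.97,"ty":0.9,"tz":0,"twist":-0.207}
  ],
  "claw": 1,
  "grip_force": 20
}}

```text
t: 1.47
eef_pos: [0.3473, 0.3737, 0.227]
ee_rot: [-3.141, -0.001, 0.4]
force: [0.1, 1.0, 0.2]
width: 0.0874
gripper_force: 0.0
```

```bash
python3 -c "
from h import *
go(.44,.14,.22,22.8);go(.48,-.08,.25,22.8)"
```

```text
GO tx -0.023 ty 1.005 tz 0.027 twist 0.001 | t 1.47 pos [0.3473 0.3737 0.227 ] yaw 22.9 F [0.1 1.  0.2] w 0.0874 q [ 1.21  0.08 -0.35  0.   -1.14  0.76]
GO tx -0.218 ty 1.878 tz -0.093 twist 0.001 | t 1.47 pos [0.3473 0.3737 0.227 ] yaw 22.9 F [0.1 1.  0.2] w 0.0874 q [ 1.21  0.08 -0.35  0.   -1.14  0.76]
```

Request:
{"fn": "arm_command", "kwargs": {
  "commands": [
    {"tx":0,"ty":1,"tz":0,"twist":0},
    {"tx":0,"ty":1,"tz":0,"twist":0},
    {"tx":0,"ty":1,"tz":0,"twist":0},
    {"tx":0,"ty":1,"tz":0,"twist":0},
    {"tx":0,"ty":1,"tz":0,"twist":0},
    {"tx":0,"ty":1,"tz":0,"twist":0},
    {"tx":0,"ty":1,"tz":0,"twist":0},
    {"tx":0,"ty":1,"tz":0,"twist":0}
  ]
}}

```text
t: 2.13
eef_pos: [0.4445, 0.1432, 0.2268]
ee_rot: [-3.141, -0.001, 0.395]
force: [-0.1, -0.0, 0.3]
width: 0.0872
gripper_force: 0.0
```

Request:
{"fn": "arm_command", "kwargs": {
  "commands": [
    {"tx":-0.1,"ty":0.9,"tz":0,"twist":0},
    {"tx":-0.1,"ty":0.9,"tz":0,"twist":0},
    {"tx":-0.1,"ty":0.9,"tz":0,"twist":0},
    {"tx":-0.1,"ty":0.9,"tz":0,"twist":0},
    {"tx":-0.1,"ty":0.9,"tz":0,"twist":0},
    {"tx":-0.1,"ty":0.9,"tz":0,"twist":0},
    {"tx":-0.1,"ty":0.9,"tz":0,"twist":0},
    {"tx":-0.1,"ty":0.9,"tz":0,"twist":0}
  ]
}}

```text
t: 2.8
eef_pos: [0.5086, -0.0715, 0.2262]
ee_rot: [-3.141, 0.0, 0.398]
force: [0.3, 0.5, 0.0]
width: 0.0878
gripper_force: 0.0
```

Run:
```python
from h import *
go(.511,-.135,.12,22.8)
save("w1","wrist")
for q,z in [("lid_rib",.065),("pencil_box",.0),("lid",.029),("box_groove",.034)]:
    for f in spot_point(q,"wrist")[:1]: print(q,round(f["score"],2),np.round(f["uv"]),np.round(ray(f["uv"],"wrist",z),4))
for q,z in [("pencil_box",.046),("lid",.04),("pen_tray",.014)]:
    for f in regions_of(q,"wrist")[:1]: print(q,round(f["score"],2),f["rect"],rectmask(f["region"],"wrist",z))
```

```text
GO tx -0.089 ty 0.238 tz 0.425 twist 0.000 | t 2.80 pos [ 0.5086 -0.0715  0.2262] yaw 22.8 F [0.3 0.5 0. ] w 0.0878 q [ 0.24  0.09 -0.34 -0.   -1.14  1.73]
lid_rib 0.77 [394. 256.] [ 0.5079 -0.1397  0.065 ]
lid 0.96 [387. 244.] [ 0.5091 -0.1389  0.029 ]
pencil_box 0.83 [327.7, 188.1, 467.6, 302.3] (array([ 511.6, -141.6]), array([108.9, 127.4]), 23.0)
lid 0.68 [320.2, 207.1, 459.0, 287.6] (array([ 506.7, -139.4]), array([ 85.9, 128.6]), 22.7)
pen_tray 0.87 [398.0, 68.5, 568.0, 159.0] (array([ 656.9, -169.2]), array([ 77.4, 153.2]), 21.9)
```

View pics/w1.png

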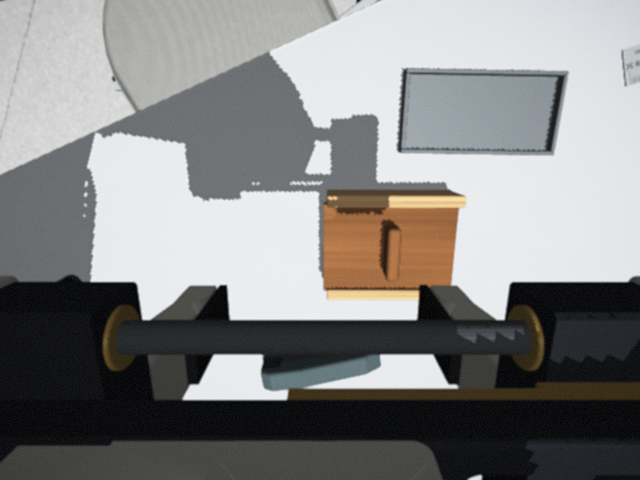

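The wrist view shows the rib at (393,252), lid upright in it, box square to the tool and the tray at upper right; the network's rib point agrees.

Request:
{"fn": "arm_command", "kwargs": {
  "commands": [
    {"tx":-0.107,"ty":0.248,"tz":0.4,"twist":0},
    {"tx":-0.107,"ty":0.248,"tz":0.4,"twist":0},
    {"tx":-0.107,"ty":0.248,"tz":0.4,"twist":0},
    {"tx":-0.107,"ty":0.248,"tz":0.5,"twist":0},
    {"tx":-0.107,"ty":0.248,"tz":0.6,"twist":0},
    {"tx":-0.107,"ty":0.248,"tz":0.66,"twist":0},
    {"tx":-0.107,"ty":0.248,"tz":0.7,"twist":0},
    {"tx":-0.107,"ty":0.248,"tz":0.718,"twist":0}
  ],
  "claw": 0.5
}}

```text
t: 3.87
eef_pos: [0.5072, -0.1389, 0.0458]
ee_rot: [-3.141, 0.002, 0.4]
force: [-0.3, 0.5, 0.9]
width: 0.0451
gripper_force: 0.0
```

Request:
{"fn": "arm_command", "kwargs": {
  "commands": [
    {"tx":0,"ty":0,"tz":0,"twist":0},
    {"tx":0,"ty":0,"tz":0,"twist":0},
    {"tx":0,"ty":0,"tz":0,"twist":0},
    {"tx":0,"ty":0,"tz":0,"twist":0},
    {"tx":0,"ty":0,"tz":0,"twist":0},
    {"tx":0,"ty":0,"tz":0,"twist":0},
    {"tx":0,"ty":0,"tz":0,"twist":0},
    {"tx":0,"ty":0,"tz":0,"twist":0}
  ],
  "claw": 0,
  "grip_force": 20
}}

```text
t: 4.53
eef_pos: [0.5084, -0.1391, 0.0478]
ee_rot: [3.141, -0.001, 0.4]
force: [-0.4, 0.5, 6.8]
width: 0.012
gripper_force: 20.0
```

```bash
python3 -c "
from h import *
go(.508,-.139,.046,22.8)"
```

```text
GO tx -0.001 ty -0.001 tz 0.007 twist 0.001 | t 4.53 pos [ 0.5084 -0.1391  0.0478] yaw 22.9 F [-0.4  0.5  6.8] w 0.0120 q [ 0.11  0.31 -0.54  0.   -0.73  1.86]
```

Request:
{"fn": "arm_command", "kwargs": {
  "commands": [
    {"tx":0,"ty":0.02,"tz":-0.004,"twist":0},
    {"tx":0,"ty":0.04,"tz":-0.004,"twist":0},
    {"tx":0,"ty":0.06,"tz":-0.004,"twist":0},
    {"tx":0,"ty":0.08,"tz":-0.004,"twist":0},
    {"tx":0,"ty":0.1,"tz":-0.004,"twist":0},
    {"tx":0,"ty":0.12,"tz":-0.004,"twist":0},
    {"tx":0,"ty":0.13,"tz":-0.004,"twist":0},
    {"tx":0,"ty":0.14,"tz":-0.004,"twist":0}
  ]
}}

```text
t: 5.2
eef_pos: [0.5214, -0.1718, 0.0479]
ee_rot: [-3.141, 0.0, 0.399]
force: [-0.3, 1.6, 0.1]
width: 0.0119
gripper_force: 20.0
```

Request:
{"fn": "arm_command", "kwargs": {
  "commands": [
    {"tx":0,"ty":0.006,"tz":0,"twist":0},
    {"tx":0,"ty":0.012,"tz":0,"twist":0},
    {"tx":0,"ty":0.018,"tz":0,"twist":0},
    {"tx":0,"ty":0.024,"tz":0,"twist":0},
    {"tx":0,"ty":0.03,"tz":0,"twist":0},
    {"tx":0,"ty":0.034,"tz":0,"twist":0},
    {"tx":0,"ty":0.038,"tz":0,"twist":0},
    {"tx":0,"ty":0.042,"tz":0,"twist":0}
  ]
}}

```text
t: 5.87
eef_pos: [0.5256, -0.1811, 0.0481]
ee_rot: [3.142, 0.0, 0.4]
force: [-0.1, 0.1, -0.2]
width: 0.012
gripper_force: 20.0
```

```bash
python3 -c "
from h import *
go(.508,-.139,.047,22.8)"
```

```text
GO tx 0.001 ty -0.182 tz 0.004 twist 0.001 | t 5.87 pos [ 0.5256 -0.1811  0.0481] yaw 22.9 F [-0.1  0.1 -0.2] w 0.0120 q [ 0.02  0.35 -0.47  0.   -0.75  1.95]
```

Request:
{"fn": "arm_command", "kwargs": {
  "commands": [
    {"tx":0,"ty":0.006,"tz":0,"twist":0},
    {"tx":0,"ty":0.012,"tz":0,"twist":0},
    {"tx":0,"ty":0.018,"tz":0,"twist":0},
    {"tx":0,"ty":0.024,"tz":0,"twist":0},
    {"tx":0,"ty":0.03,"tz":0,"twist":0},
    {"tx":0,"ty":0.036,"tz":0,"twist":0},
    {"tx":0,"ty":0.042,"tz":0,"twist":0},
    {"tx":0,"ty":0.048,"tz":0,"twist":0}
  ]
}}

```text
t: 6.53
eef_pos: [0.5302, -0.1923, 0.0481]
ee_rot: [3.142, 0.0, 0.4]
force: [0.3, 0.3, -1.6]
width: 0.0119
gripper_force: 20.0
```

```bash
python3 -c "
from h import *
go(.508,-.139,.047,22.8)"
```

```text
GO tx 0.001 ty -0.231 tz 0.004 twist 0.000 | t 6.53 pos [ 0.5302 -0.1923  0.0481] yaw 22.9 F [ 0.3  0.3 -1.6] w 0.0119 q [-0.    0.36 -0.45  0.   -0.76  1.97]
```

Request:
{"fn": "arm_command", "kwargs": {
  "commands": [
    {"tx":0,"ty":0.04,"tz":0,"twist":0},
    {"tx":0,"ty":0.09,"tz":0,"twist":0},
    {"tx":0,"ty":0.15,"tz":0,"twist":0},
    {"tx":0,"ty":0.21,"tz":0,"twist":0},
    {"tx":0,"ty":0.27,"tz":0,"twist":0},
    {"tx":0,"ty":0.33,"tz":0,"twist":0},
    {"tx":0,"ty":0.38,"tz":0,"twist":0},
    {"tx":0,"ty":0.42,"tz":0,"twist":0}
  ],
  "grip_force": 30
}}

```text
t: 7.2
eef_pos: [0.5715, -0.2909, 0.0477]
ee_rot: [-3.142, 0.0, 0.398]
force: [0.2, -0.3, -1.3]
width: 0.0119
gripper_force: 30.0
```

Run:
```python
from h import *
go(.575,-.295,.02,22.8)
save("t2","top")
for q,z in [("lid",.04),("pencil_box",.046),("tin",.033)]:
    for f in regions_of(q,"top")[:1]: print(q,round(f["score"],2),f["rect"],rectmask(f["region"],"top",z))
for q,z in [("highlighter",.011),("box_bed",.011)]:
    for f in spot_point(q,"top")[:1]: print(q,round(f["score"],2),np.round(f["uv"]),np.round(ray(f["uv"],"top",z),4))
```

```text
GO tx 0.007 ty 0.021 tz 0.111 twist 0.000 | t 7.20 pos [ 0.5715 -0.2909  0.0477] yaw 22.8 F [ 0.2 -0.3 -1.3] w 0.0119 q [-0.17  0.46 -0.27  0.   -0.83  2.14]
lid 0.67 [299.4, 190.8, 368.4, 228.8] (array([ 542.4, -301.1]), array([ 30.9, 125.8]), 22.7)
pencil_box 0.73 [195.5, 181.8, 286.6, 266.4] (array([ 507.3, -144.7]), array([110.2, 128. ]), 22.8)
tin 0.7 [383.0, 245.8, 422.9, 286.6] (array([ 448.5, -423.4]), array([64.7, 66.9]), 1.6)
highlighter 0.87 [240. 228.] [ 0.508  -0.1384  0.011 ]
box_bed 0.62 [243. 225.] [ 0.514  -0.1433  0.011 ]
```

View pics/t2.png

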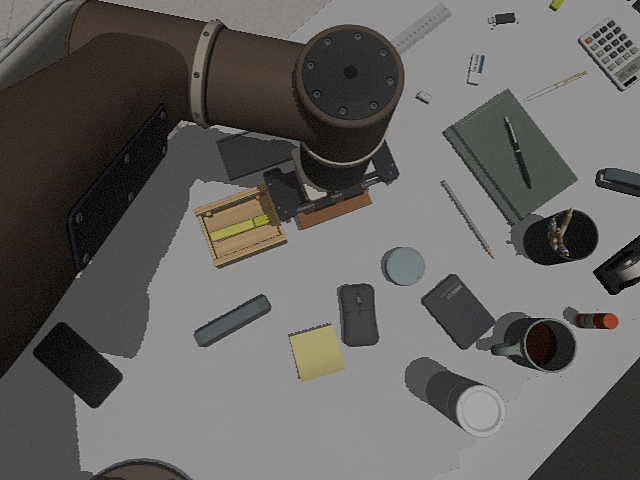

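The top view shows the lid clear of the box in the gripper at (333,208), and the highlighter lying in the open box at about (241,227).

Request:
{"fn": "arm_command", "kwargs": {
  "commands": [
    {"tx":0,"ty":0.02,"tz":0.03,"twist":0},
    {"tx":0,"ty":0.02,"tz":0.06,"twist":0},
    {"tx":0,"ty":0.02,"tz":0.08,"twist":0},
    {"tx":0,"ty":0.02,"tz":0.095,"twist":0},
    {"tx":0,"ty":0.02,"tz":0.105,"twist":0},
    {"tx":0,"ty":0.02,"tz":0.11,"twist":0},
    {"tx":0,"ty":0.02,"tz":0.113,"twist":0},
    {"tx":0,"ty":0.02,"tz":0.115,"twist":0}
  ]
}}

```text
t: 8.17
eef_pos: [0.5731, -0.2934, 0.0193]
ee_rot: [3.141, -0.0, 0.4]
force: [-0.2, 0.5, -1.2]
width: 0.0119
gripper_force: 30.0
```

```bash
python3 -c "
from h import *
go(.573,-.292,.017,22.8)"
```

```text
GO tx 0.002 ty -0.005 tz 0.009 twist 0.001 | t 8.17 pos [ 0.5731 -0.2934  0.0193] yaw 22.9 F [-0.2  0.5 -1.2] w 0.0119 q [-0.17  0.5  -0.29  0.   -0.78  2.14]
```

Request:
{"fn": "arm_command", "kwargs": {
  "commands": [
    {"tx":0,"ty":0,"tz":0.001,"twist":0},
    {"tx":0,"ty":0,"tz":0.002,"twist":0},
    {"tx":0,"ty":0,"tz":0.003,"twist":0},
    {"tx":0,"ty":0,"tz":0.004,"twist":0},
    {"tx":0,"ty":0,"tz":0.005,"twist":0},
    {"tx":0,"ty":0,"tz":0.006,"twist":0},
    {"tx":0,"ty":0,"tz":0.006,"twist":0},
    {"tx":0,"ty":0,"tz":0.006,"twist":0}
  ]
}}

```text
t: 8.83
eef_pos: [0.5731, -0.2935, 0.0189]
ee_rot: [3.141, -0.0, 0.4]
force: [-3.1, 2.3, 7.3]
width: 0.0114
gripper_force: 30.0
```

Request:
{"fn": "arm_command", "kwargs": {
  "commands": [
    {"tx":0,"ty":0,"tz":0,"twist":0},
    {"tx":0,"ty":0,"tz":0,"twist":0},
    {"tx":0,"ty":0,"tz":0,"twist":0},
    {"tx":0,"ty":0,"tz":0,"twist":0},
    {"tx":0,"ty":0,"tz":0,"twist":0},
    {"tx":0,"ty":0,"tz":-0.05,"twist":0},
    {"tx":0,"ty":0,"tz":-0.2,"twist":0},
    {"tx":0,"ty":0,"tz":-0.36,"twist":0}
  ],
  "claw": 0.5
}}

```text
t: 9.5
eef_pos: [0.5713, -0.2931, 0.1074]
ee_rot: [-3.139, 0.004, 0.399]
force: [1.5, -0.3, 0.6]
width: 0.044
gripper_force: 0.0
```

```bash
python3 -c "
from h import *
go(.50,-.08,.2,-67.2)"
```

```text
GO tx 0.067 ty -0.897 tz -0.368 twist 0.500 | t 9.50 pos [ 0.5713 -0.2931  0.1074] yaw 22.9 F [ 1.5 -0.3  0.6] w 0.0440 q [-0.17  0.4  -0.21 -0.   -0.96  2.14]
```

Request:
{"fn": "arm_command", "kwargs": {
  "commands": [
    {"tx":0,"ty":-0.05,"tz":-0.16,"twist":0.04},
    {"tx":0.02,"ty":-0.2,"tz":-0.3,"twist":0.08},
    {"tx":0.04,"ty":-0.4,"tz":-0.37,"twist":0.12},
    {"tx":0.05,"ty":-0.6,"tz":-0.37,"twist":0.16},
    {"tx":0.06,"ty":-0.8,"tz":-0.37,"twist":0.2},
    {"tx":0.06,"ty":-0.96,"tz":-0.37,"twist":0.24},
    {"tx":0.06,"ty":-0.96,"tz":-0.37,"twist":0.28},
    {"tx":0.06,"ty":-0.96,"tz":-0.37,"twist":0.31}
  ]
}}

```text
t: 10.17
eef_pos: [0.4919, -0.0636, 0.2019]
ee_rot: [-3.14, -0.001, -0.55]
force: [0.3, -0.1, -0.6]
width: 0.0439
gripper_force: 0.0
```

Request:
{"fn": "arm_command", "kwargs": {
  "commands": [
    {"tx":0,"ty":0,"tz":0,"twist":0.04},
    {"tx":0,"ty":0,"tz":0,"twist":0.08},
    {"tx":0,"ty":0,"tz":0,"twist":0.12},
    {"tx":0,"ty":0,"tz":0,"twist":0.15},
    {"tx":0,"ty":0,"tz":0,"twist":0.18},
    {"tx":0,"ty":0,"tz":0,"twist":0.19},
    {"tx":0,"ty":0,"tz":0,"twist":0.19},
    {"tx":0,"ty":0,"tz":0,"twist":0.19}
  ],
  "claw": 0.35
}}

```text
t: 10.83
eef_pos: [0.4935, -0.0665, 0.201]
ee_rot: [-3.141, -0.0, -1.142]
force: [-0.5, 0.1, -0.9]
width: 0.0308
gripper_force: 0.0
```

Run:
```python
from h import *
go(.508,-.14,.1,-67.2)
save("w3","wrist")
for q,z in [("highlighter",.011),("box_bed",.011),("pencil_box",0),("lid",0),("pen_tray",0)]:
    for f in spot_point(q,"wrist")[:1]: print(q,round(f["score"],2),np.round(f["uv"]),np.round(ray(f["uv"],"wrist",z),4))
for q,z in [("highlighter",.024),("pencil_box",.046),("pen_tray",.014)]:
    for f in regions_of(q,"wrist")[:1]: print(q,round(f["score"],2),f["rect"],rectmask(f["region"],"wrist",z))
```

```text
GO tx 0.291 ty 0.070 tz 0.404 twist 0.010 | t 10.83 pos [ 0.4935 -0.0665  0.201 ] yaw -65.4 F [-0.5  0.1 -0.9] w 0.0308 q [ 0.26  0.08 -0.41  0.   -1.08  0.17]
highlighter 0.95 [342. 138.] [ 0.5085 -0.1426  0.011 ]
box_bed 0.75 [337. 134.] [ 0.514  -0.1432  0.011 ]
pencil_box 0.81 [340. 136.] [ 0.5104 -0.1437  0.    ]
lid 0.59 [343. 133.] [ 0.5091 -0.1465  0.    ]
pen_tray 0.62 [202.  31.] [ 0.6564 -0.1725  0.    ]
highlighter 0.73 [328.8, 68.5, 354.3, 201.2] (array([ 508.9, -142.4]), array([ 17.7, 110.2]), 21.0)
pencil_box 0.56 [284.6, 47.9, 418.0, 217.5] (array([ 509. , -143.6]), array([102.8, 127. ]), 22.7)
pen_tray 0.74 [150.6, 1.0, 245.8, 124.4] (array([ 645.8, -147. ]), array([78.1, 97.2]), 22.0)
```

View pics/w3.png

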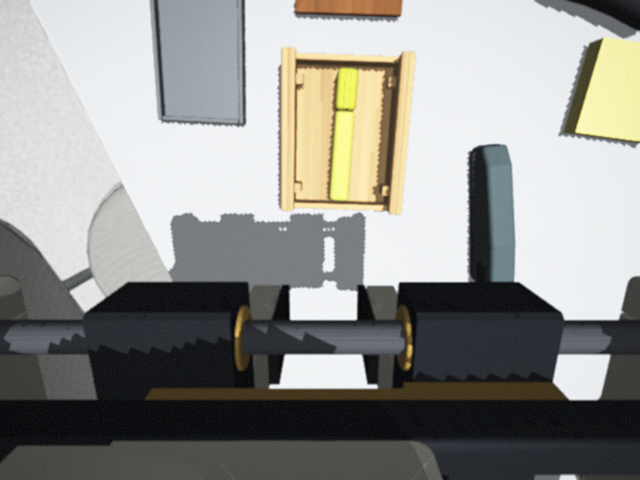

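The wrist view shows the highlighter at (343,135) lengthwise on its bed, cap end up the picture, with clear space on both sides for the fingers; lid lies flat at the top edge.

Request:
{"fn": "arm_command", "kwargs": {
  "commands": [
    {"tx":0.15,"ty":0.04,"tz":0.15,"twist":0.01},
    {"tx":0.301,"ty":0.072,"tz":0.3,"twist":0.02},
    {"tx":0.301,"ty":0.072,"tz":0.38,"twist":0.02},
    {"tx":0.301,"ty":0.072,"tz":0.42,"twist":0.02},
    {"tx":0.301,"ty":0.072,"tz":0.46,"twist":0.02},
    {"tx":0.301,"ty":0.072,"tz":0.5,"twist":0.02},
    {"tx":0.301,"ty":0.072,"tz":0.5,"twist":0.02},
    {"tx":0.301,"ty":0.072,"tz":0.5,"twist":0.02}
  ]
}}

```text
t: 11.95
eef_pos: [0.5087, -0.1419, 0.0759]
ee_rot: [-3.141, -0.0, -1.205]
force: [0.1, -1.0, 0.7]
width: 0.0306
gripper_force: 0.0
```

```bash
python3 -c "
from h import *
go(.5087,-.1425,.009,-69)"
```

```text
GO tx 0.002 ty 0.001 tz 0.268 twist -0.000 | t 11.95 pos [ 0.5087 -0.1419  0.0759] yaw -69.0 F [ 0.1 -1.   0.7] w 0.0306 q [ 0.1   0.27 -0.51  0.   -0.79  0.27]
```

Request:
{"fn": "arm_command", "kwargs": {
  "commands": [
    {"tx":0.002,"ty":0,"tz":0.05,"twist":0},
    {"tx":0.002,"ty":0,"tz":0.1,"twist":0},
    {"tx":0.002,"ty":0,"tz":0.15,"twist":0},
    {"tx":0.002,"ty":0,"tz":0.19,"twist":0},
    {"tx":0.002,"ty":0,"tz":0.22,"twist":0},
    {"tx":0.002,"ty":0,"tz":0.245,"twist":0},
    {"tx":0.002,"ty":0,"tz":0.26,"twist":0},
    {"tx":0.002,"ty":0,"tz":0.264,"twist":0}
  ]
}}

```text
t: 12.62
eef_pos: [0.5084, -0.1428, 0.009]
ee_rot: [3.141, 0.0, -1.206]
force: [0.1, -0.4, -0.3]
width: 0.0306
gripper_force: 0.0
```

Request:
{"fn": "arm_command", "kwargs": {
  "commands": [
    {"tx":0,"ty":0,"tz":0,"twist":0},
    {"tx":0,"ty":0,"tz":0,"twist":0},
    {"tx":0,"ty":0,"tz":0,"twist":0},
    {"tx":0,"ty":0,"tz":0,"twist":0},
    {"tx":0,"ty":0,"tz":0,"twist":0},
    {"tx":0,"ty":0,"tz":0,"twist":0},
    {"tx":0,"ty":0,"tz":0,"twist":0},
    {"tx":0,"ty":0,"tz":0,"twist":0}
  ],
  "claw": 0,
  "grip_force": 10
}}

```text
t: 13.28
eef_pos: [0.5088, -0.1429, 0.0097]
ee_rot: [-3.141, -0.0, -1.206]
force: [0.0, 0.6, 4.8]
width: 0.0178
gripper_force: 10.0
```

```bash
python3 -c "
from h import *
go(.5087,-.1425,.009,-69)"
```

```text
GO tx -0.002 ty -0.000 tz 0.003 twist -0.001 | t 13.28 pos [ 0.5088 -0.1429  0.0097] yaw -69.1 F [0.  0.6 4.8] w 0.0178 q [ 0.1   0.37 -0.57  0.   -0.64  0.27]
```

Request:
{"fn": "arm_command", "kwargs": {
  "commands": [
    {"tx":0,"ty":0,"tz":-0.04,"twist":0},
    {"tx":0,"ty":0,"tz":-0.1,"twist":0},
    {"tx":0,"ty":0,"tz":-0.2,"twist":0},
    {"tx":0.02,"ty":-0.03,"tz":-0.3,"twist":0},
    {"tx":0.1,"ty":-0.15,"tz":-0.32,"twist":0},
    {"tx":0.18,"ty":-0.28,"tz":-0.32,"twist":-0.004},
    {"tx":0.26,"ty":-0.41,"tz":-0.32,"twist":-0.008},
    {"tx":0.31,"ty":-0.5,"tz":-0.32,"twist":-0.008}
  ]
}}

```text
t: 13.95
eef_pos: [0.6555, -0.1716, 0.0902]
ee_rot: [-3.141, -0.001, -1.18]
force: [0.7, -0.9, -0.8]
width: 0.0175
gripper_force: 10.0
```

Request:
{"fn": "arm_command", "kwargs": {
  "commands": [
    {"tx":0,"ty":0,"tz":0,"twist":0},
    {"tx":0,"ty":0,"tz":0,"twist":0},
    {"tx":0,"ty":0,"tz":0,"twist":0},
    {"tx":0,"ty":0,"tz":0,"twist":0},
    {"tx":0,"ty":0,"tz":0,"twist":0},
    {"tx":0,"ty":0,"tz":0,"twist":0},
    {"tx":0,"ty":0,"tz":0,"twist":0},
    {"tx":0,"ty":0,"tz":0,"twist":0}
  ]
}}

```text
t: 14.62
eef_pos: [0.6527, -0.1707, 0.0897]
ee_rot: [-3.141, -0.0, -1.181]
force: [-0.5, 0.1, -0.3]
width: 0.0174
gripper_force: 10.0
```

Run:
```python
from h import *
go(.657,-.171,.006,-67.5)
save("w4","wrist")
```

```text
GO tx 0.008 ty -0.015 tz 0.335 twist -0.001 | t 14.62 pos [ 0.6527 -0.1707  0.0897] yaw -67.7 F [-0.5  0.1 -0.3] w 0.0174 q [ 0.03  0.46 -0.16  0.   -0.95  0.36]
```

View pics/w4.png

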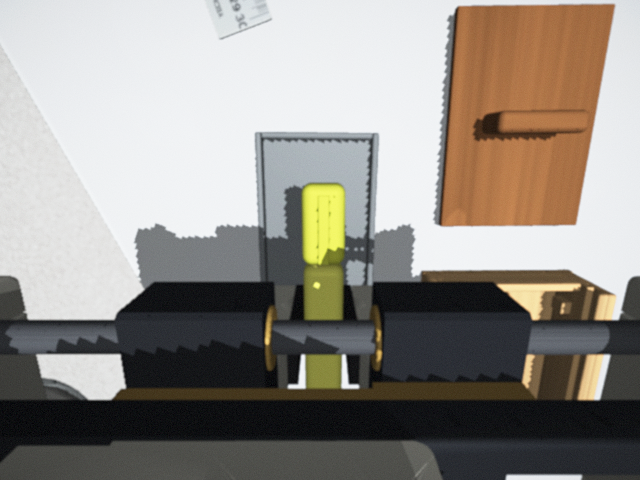

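The wrist view shows the pen held level at (323,260), lined up with the tray (258–378) and centred to within a couple of mm. The lid lies flat beside the box.

Request:
{"fn": "arm_command", "kwargs": {
  "commands": [
    {"tx":0.008,"ty":-0.012,"tz":0.08,"twist":0},
    {"tx":0.008,"ty":-0.012,"tz":0.16,"twist":0},
    {"tx":0.008,"ty":-0.012,"tz":0.23,"twist":0},
    {"tx":0.008,"ty":-0.012,"tz":0.28,"twist":0},
    {"tx":0.008,"ty":-0.012,"tz":0.305,"twist":0},
    {"tx":0.008,"ty":-0.012,"tz":0.32,"twist":0},
    {"tx":0.008,"ty":-0.012,"tz":0.328,"twist":0},
    {"tx":0.008,"ty":-0.012,"tz":0.333,"twist":0}
  ]
}}

```text
t: 15.33
eef_pos: [0.6569, -0.1715, 0.0066]
ee_rot: [-3.141, -0.0, -1.181]
force: [-0.1, 0.3, -0.2]
width: 0.0174
gripper_force: 10.0
```

```bash
python3 -c "
from h import *
go(.657,-.171,.006,-67.5)"
```

```text
GO tx -0.002 ty -0.001 tz 0.002 twist -0.001 | t 15.33 pos [ 0.6569 -0.1715  0.0066] yaw -67.7 F [-0.1  0.3 -0.2] w 0.0174 q [ 0.03  0.56 -0.21  0.   -0.8   0.36]
```

Open slightly, then rise straight up.

Request:
{"fn": "arm_command", "kwargs": {
  "commands": [
    {"tx":0,"ty":0,"tz":0.002,"twist":0},
    {"tx":0,"ty":0,"tz":0.002,"twist":0},
    {"tx":0,"ty":0,"tz":0.002,"twist":0},
    {"tx":0,"ty":0,"tz":0.002,"twist":0},
    {"tx":0,"ty":0,"tz":0.002,"twist":0},
    {"tx":0,"ty":0,"tz":0.002,"twist":0},
    {"tx":0,"ty":0,"tz":-0.01,"twist":0},
    {"tx":0,"ty":0,"tz":-0.03,"twist":0}
  ],
  "claw": 0.24
}}

```text
t: 16.0
eef_pos: [0.6559, -0.1715, 0.0133]
ee_rot: [3.141, 0.0, -1.181]
force: [0.1, 0.1, 0.4]
width: 0.0211
gripper_force: 0.0
```

Request:
{"fn": "arm_command", "kwargs": {
  "commands": [
    {"tx":0,"ty":0,"tz":-0.05,"twist":0},
    {"tx":0,"ty":0,"tz":-0.1,"twist":0},
    {"tx":0,"ty":0,"tz":-0.2,"twist":0},
    {"tx":-0.1,"ty":0,"tz":-0.35,"twist":0},
    {"tx":-0.3,"ty":0,"tz":-0.5,"twist":0},
    {"tx":-0.4,"ty":0,"tz":-0.6,"twist":0},
    {"tx":-0.5,"ty":0,"tz":-0.65,"twist":0},
    {"tx":-0.5,"ty":0,"tz":-0.65,"twist":0}
  ]
}}

```text
t: 16.67
eef_pos: [0.6101, -0.0522, 0.1835]
ee_rot: [-3.132, -0.002, -1.178]
force: [-0.0, -0.9, 1.7]
width: 0.0212
gripper_force: 0.0
```

Run:
```python
from h import *
go(.657,-.171,.2,-67.5)
save("w5","wrist")
for q,z in [("highlighter",.019),("pen_tray",.014)]:
    for f in regions_of(q,"wrist")[:1]: print(q,round(f["score"],2),f["rect"],rectmask(f["region"],"wrist",z))
grab_frame("top")
for q,z in [("mouse",.02),("stapler",.04),("tin",.033)]:
    for f in regions_of(q,"top")[:1]: print(q,round(f["score"],2),f["rect"],rectmask(f["region"],"top",z))
```

```text
GO tx 0.511 ty 0.008 tz -0.065 twist -0.000 | t 16.67 pos [ 0.6101 -0.0522  0.1835] yaw -67.5 F [-0.  -0.9  1.7] w 0.0212 q [ 0.23  0.28 -0.2   0.   -1.08  0.16]
highlighter 0.63 [317.8, 0.0, 335.0, 143.2] (array([ 653.9, -169.7]), array([ 16.7, 103.4]), 22.2)
mouse 0.59 [341.0, 280.5, 376.9, 347.6] (array([ 364.5, -348.1]), array([106.6,  60.1]), 5.3)
stapler 0.66 [195.0, 295.0, 268.6, 346.1] (array([ 349.9, -138.2]), array([ 33.3, 131.8]), 31.4)
tin 0.64 [384.1, 246.1, 426.8, 287.9] (array([ 448.5, -423.3]), array([64.7, 66.9]), 1.6)
```

View pics/w5.png

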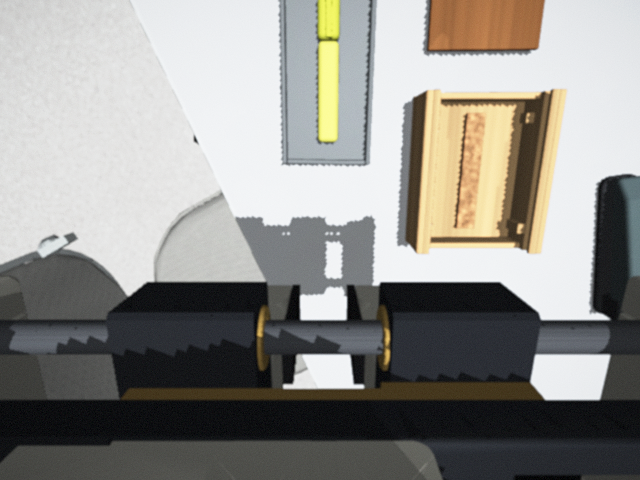

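The highlighter lies flat and centred in the tray at (328,90). The box is empty, the lid is flat on the desk, and the bystanders have not moved.

```bash
python3 -c "
from station import *
print(job_done())"
```

```text
the job is handed in; nothing more can be done
None
```

The highlighter is lying flat in the grey pen tray, the lid is right out and flat on the desk, and the mouse, stapler and tin have not moved; I handed the job in at about 17 s.

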